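Bolt the food-waste box and zero its day dial

ROBOT

A 6-joint arm with a two-finger parallel gripper is mounted at the origin on the work surface. World frame = base frame: x ahead of the robot, y to its left, z up, the work surface at z = 0. Lengths are in m, angles in rad, forces in N, time in s.
With the tool pointing down it reaches from about 0.275 to 1 m from the base axis. Payload 8.4 kg.
Tool frame: the origin (TCP) lies on the centre line of the jaws, within the pads' length; the fingertips stand 17 mm ahead of it and the grasp point (between the pads) lies 2 mm behind it (bot.tcp_to_tips is the z of the fingertips in the tool frame, in m); z points along the fingers, y is the line along which they close (so a half turn about z gives the same grasp; the last joint's range is limited). The gripper opens to 85 mm and grips with 20 to 120 N. Pads are 22 mm wide; open, the fingers measure 114 mm over their backs; the gripper's body (76 mm by 85 mm) begins 54 mm behind the grasp point. The pads swing forward as they close: fully open they stand 13 mm farther back than shut.
Start: joints at [-1.239, 0.353, 1.633, -0, 1.155, -0.002], TCP at [0.205, -0.591, 0.248] pointing down, gripper open.
Joint ranges: [-2.63, 2.63], [-0.92, 2.1], [0.06, 2.66], [-1.3, 4.44], [0, 2.69], [-3.02, 3.02]. Speed limits (rad/s): [2.22, 2.22, 2.79, 3.14, 3.14, 3.14].

INTERFACE

Orientations are given as a unit quaternion [x, y, z, w].
In Python, from workcell import bot, hand, kinematics, get_obs, vision, hand_in gives the robot as it stands. The module is installed in compiled form; this text tells all that it offers. Calls block until the motion is done:
- bot.reach(position, orientation): joint-space move of the TCP to a pose.
- bot.servo_line(position, ori=None, velocity=0.15): straight line of the TCP; ori=None keeps the orientation; velocity is the mean speed in m/s.
- bot.goto_joints(angles): joint-space move.
- hand.move_gripper(opening, strength=None): finger opening in m; strength is the grip in N (None keeps the last); returns when the fingers have stopped.
- bot.dwell(seconds).
- kinematics.solve_ik(position, orientation): joint angles nearest the present ones, or None.
- get_obs(): the state.
- vision.read_camera(name): name is "scene" or "top" or "wrist"; returns a dict with "frame" (400x640x3 uint8, red, green, blue), "intrinsics" (3x3 intrinsics, pixels), "view" (4x4, takes a point from world to camera coordinates). Camera axes: x right, y down, z forward; pixel columns grow to the right and rows downward; lengths in m; the calibration is good to about 2 mm. A picture is of the moment at which its call begins. There is no depth.
A pose or a line that the arm cannot do raises bot.IKError and nothing moves.
- hand_in(): hands the job in; it is judged then, once.
The state is a dict: "time_s": time; "joint_pos": joint angles; "joint_vel": joint speeds; "joint_efforts": joint torques, N m; "position": TCP position; "orientation": TCP orientation; "wrist_force": force on the tool from outside, world axes, zero at the start; "ft_torque": the same for the moment, N m; "gripper_width": finger opening in m; "grip_force": force on a finger pad.
Only numpy, scipy, OpenCV 4.12 (cv2) and the standard library are available. Lean on these libraries where they do the work, as an engineer would, in place of code of your own. Each camera call takes 0.05 s, during which the arm holds its last target. There are 200 camera calls.

TASK

The food-waste box has just been filled. Pull its steel bolt out from under the wooden riser shelf, lay it in the open track on the box lid with its thumb tab up and its nose towards the keeper, and slide it fully home so that the brass pin is pushed all the way out; also turn the day dial back to its zero stop. Leave the mug and the jar where they stand.

Things in the scene. Friction and masses are not known exactly. Their poses are not given: they have to be found in the camera images.
- scrap_box: Low aluminium box with a flat grey lid, 300 mm long (x) x 200 mm wide (y), lid top at 82 mm, fixed to the worktop. Origin: centre of its underside. Its +x runs along the bolt track on the lid, towards the keeper; the track's centre line is at y = +45 mm. The day dial is on the lid at y = -45 mm.
- track_floor (a point): Point on the centre line of the track's floor (box x -15, y +45, z 85 mm; axes as the box's) where the bolt's origin can be laid: its nose is then 25 mm short of the keeper; it slides 67 mm along +x to its stop. The track: an open channel, box x -135 to +70 mm, 21 mm wide between walls 9 mm high, with lips flaring above to a mouth about 37 mm wide, 16 mm above the floor.
- keeper_mouth (a point): Point on the track's floor, centre line, at the keeper's entrance (box x +100 mm; axes as the box's). The keeper is a closed tunnel in line with the track, 56 mm long, 23 mm wide and 18 mm high inside, its roof's top 23 mm above the track's floor. With the bolt home its nose is 42 mm beyond this point along +x.
- pin (a joint): Travel in m of the brass pin inside the keeper: 0 at the start, its face 28 mm inside the mouth. The bolt's nose pushes it along the box's +x to its hard stop at 0.014, where it sticks out of the keeper's far end. It resists with about 4 N of friction and stays where it is pushed; the bolt's own sliding friction adds 1 to 3 N.
- riser: Low wooden riser shelf with three black canisters on it, fixed. Origin: centre of its footprint at worktop height; +x faces the middle of the table. Board 160 mm deep (x -80 to +80), 300 mm wide (y), underside at 62 mm, top at 74 mm; canisters reach 186 mm height and stand 70 mm back from the front edge. Side panels at y = +-140 mm.
- bolt: Loose steel slide bolt, 0.2 to 0.33 kg: a bar 18 mm wide, 14 mm high, x -80 to +70 mm, then a nose 12 mm wide and 12 mm high to x +90; a thumb tab stands on it. Origin: underside, below the tab, about the centre of mass. +x to the nose, +z up. It starts flat on the worktop, tail and tab hidden under the riser's board, nose end sticking out 66 to 76 mm.
- bolt_tab (a point): Grip point of the bolt's thumb tab, 39 mm above its underside. The tab is 24 mm along the bolt (x), 12 mm across (y), and stands 38 mm above the bar, to 52 mm above the underside. Axes as the bolt's.
- bolt_nose (a point): The tip of the bolt's nose, at bolt x = +90 mm, 7 mm above its underside.
- dial (a joint): Day dial on the lid, angle in rad: 0 at its zero stop, growing clockwise seen from above; starts 0.6 to 1.3. Turn it counter-clockwise to 0. Friction 0.04 N m; it stays where it is left.
- dial_grip (a point): Grip point of the dial, on its upright axis (box x -20, y -45 mm), 37 mm above the lid. The grip is an upright bar 42 mm long, 14 mm thick, its top 7 mm above this point, on a disc of 44 mm whose top is 23 mm below this point. The bar lies along the box's x at dial angle 0 and turns with the dial.
- mug: White mug, 80 mm wide, 90 mm high, origin at the centre of its underside. A bystander.
- jar: Amber jar with a steel cap, 66 mm wide, 110 mm high, origin at the centre of its underside. A bystander.
Not all that is in view belongs to the job. Leave any blue or purple look-alike of the bolt alone.

How it is judged:
By the outcome, as a careful person would: the job done as asked, in the order asked, and still so for the second after the job is handed in, with the robot touching nothing.
It also fails if it takes over 67 s, if anything falls off the work surface, if the arm or the gripper's body presses on something with over 40 N, if the wrist force passes 120 N, or if a joint passes its speed limit or range.

## Working session

There is one attempt and no reset: what is moved stays moved. The work goes in short steps, each a Python script; the robot and the scene stay as the last script left them, time stands still between calls to the robot, and variables do not carry over. Pictures are saved under pics/ and viewed, at most 13 in all, crops included, and the job is handed in when it is done.

```bash
mkdir -p pics
python3 - <<'E'
from workcell import *
import cv2,numpy as np
for n in("scene","top"):
    d=vision.read_camera(n); cv2.imwrite(f"pics/{n}0.png",d["frame"][...,::-1]); np.savez(f"{n}0.npz",**d)
    print(n,np.round(d["intrinsics"],1).tolist(),np.round(d["view"],3).tolist())
o=get_obs(); print(o["time_s"],o["orientation"],o["position"])
E
```

```text
scene [[502.2, 0.0, 315.7], [0.0, 502.2, 199.5], [0.0, 0.0, 1.0]] [[0.575, 0.818, -0.006, -0.328], [0.509, -0.364, -0.78, -0.121], [-0.641, 0.446, -0.625, 1.808], [0.0, 0.0, 0.0, 1.0]]
top [[454.5, 0.0, 322.6], [0.0, 454.5, 197.5], [0.0, 0.0, 1.0]] [[-0.003, -1.0, 0.006, 0.071], [-0.993, 0.002, -0.116, 0.455], [0.116, -0.006, -0.993, 1.555], [0.0, 0.0, 0.0, 1.0]]
0.1 [ 9.86102346e-01  1.66137794e-01 -1.27771758e-04 -6.16755651e-04] [ 0.20462011 -0.59013077  0.24763668]
```

View pics/top0.png

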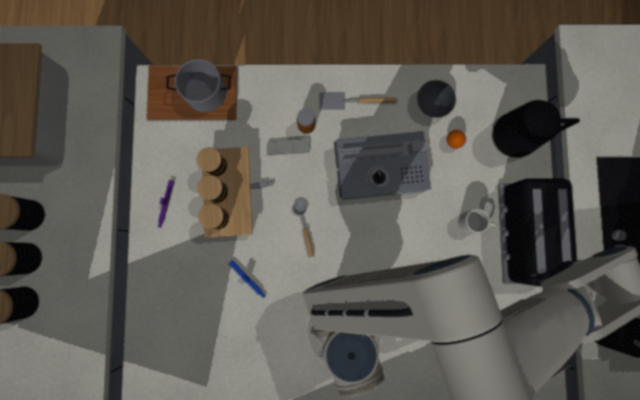

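View pics/scene0.png

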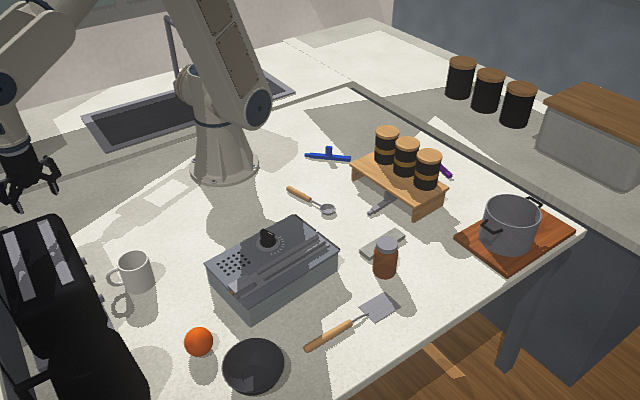

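The top view shows the riser at about (225,190), with the bolt's nose sticking out to the right at about (272,183). The box is at (383,165), with the track along its upper side and the dial at (379,177). Next I'll zoom in on these.

Run:
```python
import cv2,numpy as np
t=np.load("top0.npz")["frame"][...,::-1];s=np.load("scene0.npz")["frame"][...,::-1]
f=lambda im,x,y,w,h,k:cv2.convertScaleAbs(cv2.resize(im[y:y+h,x:x+w],None,fx=k,fy=k,interpolation=cv2.INTER_CUBIC),alpha=1.5)
a=f(t,325,120,114,85,7)   # box, origin (325,120)
b=f(t,190,135,100,110,5)
cv2.imwrite("pics/c1.png",a)
c=f(s,345,145,110,85,7); cv2.imwrite("pics/c2.png",c)
```

```text
(no output)
```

View pics/c1.png

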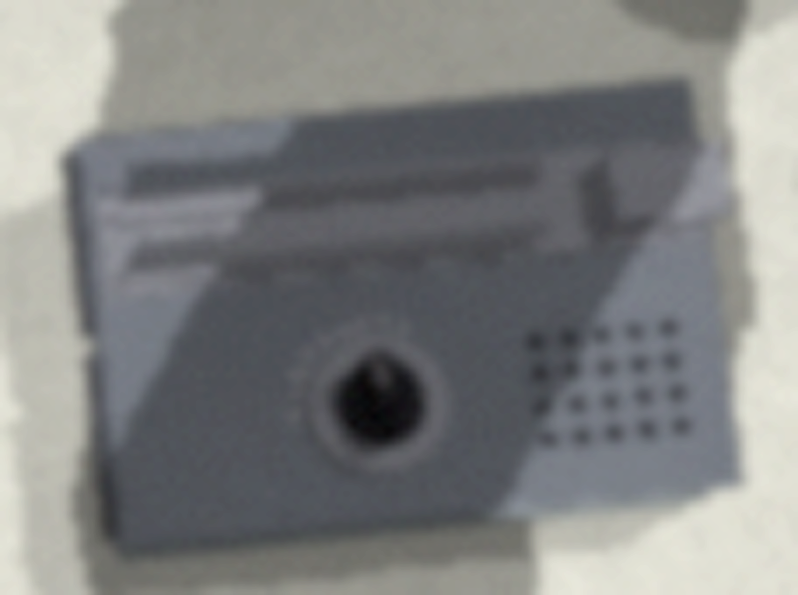

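View pics/c2.png

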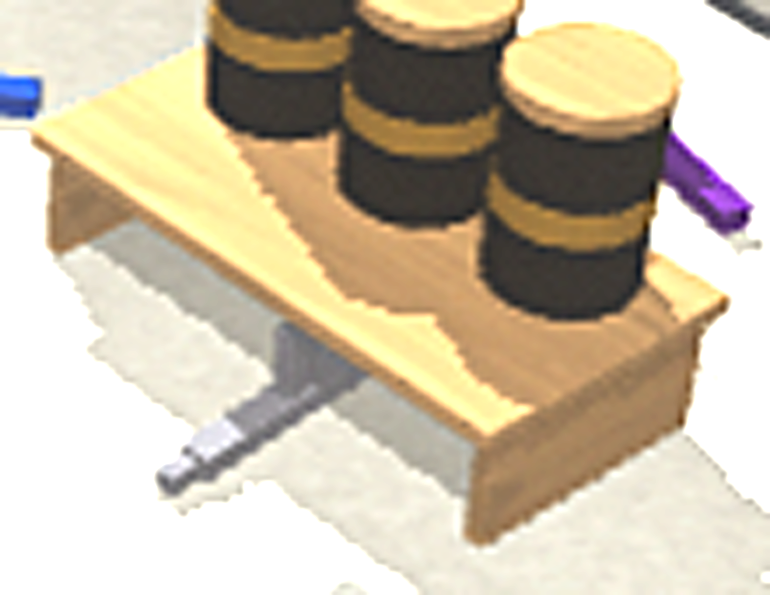

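The top crop shows the lid corners at crop (70,155), (690,80), (740,485) and (120,552), the keeper on the right, and the dial centre near (378,395). In the scene crop, the bolt's nose tip is at (170,478) and its tab is just under the board's front edge. I'll compute positions from these, then look closer with the wrist camera.

```bash
cat > h.py <<'E'
import numpy as np,cv2
from scipy.spatial.transform import Rotation as R
from workcell import *
def bp(d,uv,z):
    K,V=d["intrinsics"],d["view"]; r=V[:3,:3].T@np.linalg.solve(K,[uv[0],uv[1],1]); c=-V[:3,:3].T@V[:3,3]
    return (c+r*(z-c[2])/r[2])
def pr(d,p):
    q=d["view"][:3,:3]@np.asarray(p)+d["view"][:3,3]; q=d["intrinsics"]@q; return q[:2]/q[2]
def down(a):  # tool x... closing axis (tool y) along world yaw a, pointing down
    y=np.array([np.cos(a),np.sin(a),0]); z=np.array([0,0,-1.]); return R.from_matrix(np.c_[np.cross(y,z),y,z]).as_quat()
def shot(n,f):
    d=vision.read_camera(n); cv2.imwrite(f"pics/{f}.png",cv2.convertScaleAbs(d["frame"][...,::-1],alpha=1.3)); np.savez(f+".npz",**d); return d
E
python3 - <<'E'
from h import *
t=np.load("top0.npz");s=np.load("scene0.npz");np.set_printoptions(precision=4,suppress=True)
for p in [(70,155),(690,80),(740,485),(120,552)]: print("lid",bp(t,np.array(p)/7+[325,120],.082))
print("nose",bp(s,np.array([170,478])/7+[345,145],.007),"bar edge",[bp(s,np.array(p)/7+[345,145],0) for p in [(205,487),(365,377)]])
print("riser top front",[bp(s,np.array(p)/7+[345,145],.074) for p in [(35,135),(485,435),(730,300)]])
print("nose top",bp(t,(272,183),.01))
v=np.load("top0.npz");print("jar",bp(t,(307,121),.05),"spoon",bp(t,(300,205),.01))
w=vision.read_camera("wrist");o=get_obs();T=R.from_quat(o["orientation"]).as_matrix();V=w["view"]
print("wrist cam in tool",T.T@(-V[:3,:3].T@V[:3,3]-o["position"]),(V[:3,:3]@T).round(2).tolist(),w["intrinsics"][0,0])
E
```

```text
lid [0.6381 0.0273 0.082 ]
lid [ 0.675  -0.2757  0.082 ]
lid [ 0.4754 -0.294   0.082 ]
lid [0.4437 0.0046 0.082 ]
nose [0.5115 0.2483 0.007 ] bar edge [array([0.5195, 0.2628, 0.    ]), array([0.5021, 0.3757, 0.    ])]
riser top front [array([0.3374, 0.3047, 0.074 ]), array([0.6264, 0.322 , 0.074 ]), array([0.6208, 0.4777, 0.074 ])]
nose top [0.5088 0.248  0.01  ]
jar [0.7215 0.1236 0.05  ] spoon [0.4306 0.1491 0.01  ]
wrist cam in tool [ 0.0726 -0.0003 -0.1251] [[0.0, 1.0, -0.0], [-0.96, 0.0, -0.29], [-0.29, 0.0, 0.96]] 297.6047162759552
```

Run:
```python
from h import *
r=np.radians
bot.reach([.54,-.11,.28],down(r(6.5))); shot("wrist","wbox"); print(get_obs()["joint_pos"],get_obs()["time_s"])
bot.reach([.515,.22,.26],down(r(188.8))); shot("wrist","wbolt"); print(get_obs()["joint_pos"],get_obs()["time_s"])
```

```text
[-2.05085645e-01  2.08235035e-01  1.75753297e+00 -1.81045701e-04
  1.17588393e+00 -3.17046506e-01] 2.3083
[ 4.00423518e-01  2.40924021e-01  1.76159662e+00 -9.35455683e-05
  1.13903222e+00 -2.89362311e+00] 4.5583
```

View pics/wbox.png

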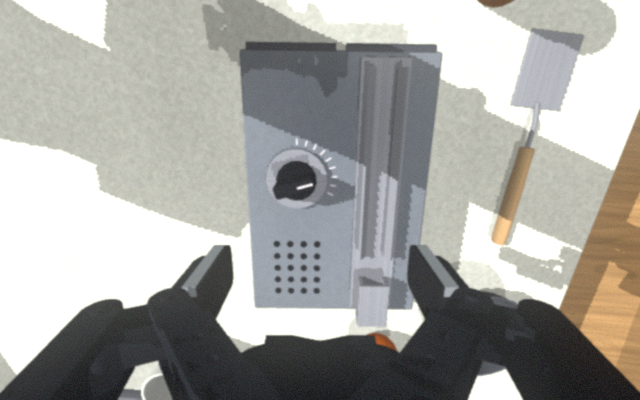

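View pics/wbolt.png

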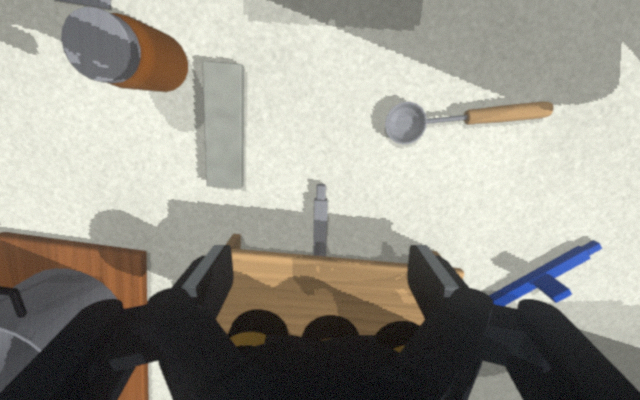

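The wrist view of the box shows the lid corners near (241,52), (440,52), (254,307) and (412,309), and the dial bar at about (296,182). The wrist view of the bolt shows its nose tip at (321,184) and the bar running down to the riser edge at (320,255). One magnified composite should give precise pixels.

Run:
```python
from h import *
a=np.load("wbox.npz")["frame"][...,::-1];b=np.load("wbolt.npz")["frame"][...,::-1]
f=lambda im,x,y,w,h,k:cv2.resize(im[y:y+h,x:x+w],(w*k,h*k),interpolation=cv2.INTER_CUBIC)
g=np.zeros((600,800,3),np.uint8)
g[:360,:360]=f(a,266,152,60,60,6)
g[:560,370:570]=f(b,301,175,25+0,70,8)
for i,(x,y) in enumerate([(230,38),(427,38),(240,295),(400,295)]):
    r=f(a,x,y,30,30,6)[:, :]; 
    X,Y=[(0,370),(185,370),(600,0),(600,190)][i]; g[Y:Y+180,X:X+180]=r
g[400:580,600:780]=f(a,350,265,45,45,4)
cv2.imwrite("pics/comp.png",cv2.convertScaleAbs(g,alpha=1.4))
```

```text
(no output)
```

View pics/comp.png

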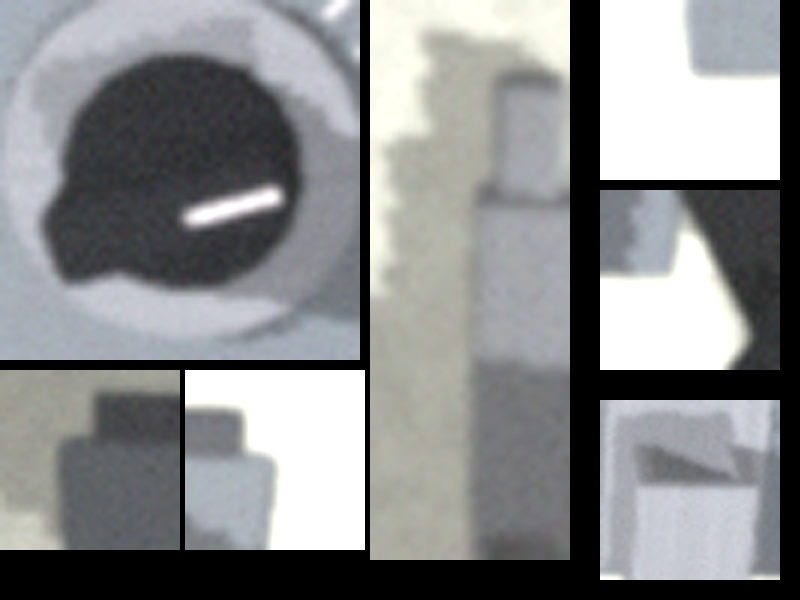

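The composite gives these full-image pixels:
- **Lid corners:** (240,49.2), (442,52.5), (254.7,307.3) and (412,308.8).
- **Dial:** the bar's white mark runs from (296.8,188.7) to (313.2,184.2).
- **Bolt:** left edge at (314.1,200) to (313.5,237), nose tip row about 184.

I still need the bolt's right edge.

Run:
```python
from h import *
np.set_printoptions(precision=4,suppress=True)
a=np.load("wbox.npz");b=np.load("wbolt.npz")
g=b["frame"].astype(int).sum(2)//3
for y in (190,204,212,222,230): print(y,g[y,308:336])
print("col321",g[178:206,321], g[240:262,320])
C=[bp(a,p,.082) for p in [(240,49.2),(442,52.5),(254.7,307.3),(412,308.8)]];C=np.array(C);print(C)
print("centre",C.mean(0)); 
for i,j in((0,2),(1,3)): v=C[j]-C[i];print(np.degrees(np.arctan2(v[1],v[0])),np.linalg.norm(v))
for i,j in((0,1),(2,3)): v=C[j]-C[i];print(np.degrees(np.arctan2(v[1],v[0])),np.linalg.norm(v))
m=[bp(a,p,.126) for p in[(296.8,188.7),(313.2,184.2)]];v=m[1]-m[0];print(m,np.degrees(np.arctan2(v[1],v[0])))
print("disc",bp(a,(296.5,179.2),.096))
```

```text
190 [145 128 123 121 122 123 125 122 108 103 114 118 119 120 118 123 125 136
 154 166 173 174 175 177 177 175 177 176]
204 [125 127 126 127 125 117 112 115 118 120 121 119 116 121 120 122 121 120
 123 137 158 172 176 175 177 178 178 177]
212 [122 121 121 121 120 112 106 116 120 119 119 118 119 115 119 120 121 121
 126 142 152 158 161 162 170 171 176 173]
222 [122 124 123 122 117 100  88  87  85  88  86  89  85  82  85  86  87  83
  85  96 109 114 121 124 123 122 123 118]
230 [119 120 116 116 111 101  89  86  86  85  83  84  83  83  85  80  82  85
  86  98 109 118 116 120 120 119 118 117]
col321 [176 173 165 158 132 112  88  92 107 117 119 116 120 117 116 121 120 121
 122 120 117 107  98 110 117 120 121 118] [ 84  78  69  66  65  66  66  66  63  64  68  61  65  67  70  69  70  73
  69  81  87 100]
[[ 0.4471  0.0058  0.082 ]
 [ 0.6464  0.0254  0.082 ]
 [ 0.4768 -0.2932  0.082 ]
 [ 0.6769 -0.2727  0.082 ]]
centre [ 0.5618 -0.1337  0.082 ]
-84.33826062471577 0.30048943871682593
-84.14676542503247 0.29974830351112314
5.62033897227667 0.20019771504699446
5.832075174487293 0.20120037534402083
[array([ 0.5181, -0.1179,  0.126 ]), array([ 0.5335, -0.1116,  0.126 ])] 22.27361744541648
disc [ 0.5154 -0.116   0.096 ]
```

Run:
```python
from h import *
np.set_printoptions(precision=4,suppress=True)
b=np.load("wbolt.npz")
n=bp(b,(320.9,185.7),.013);n2=bp(b,(320.9,182.6),.001);s=bp(b,(320.6,200.8),.014);e=bp(b,(320.2,230),.014)
print(n,n2,s,e); v=s-e;print(np.degrees(np.arctan2(v[1],v[0]))); v=n-e;print(np.degrees(np.arctan2(v[1],v[0])))
print("width",np.linalg.norm(bp(b,(313.2,204),.014)-bp(b,(327.5,204),.014)))
print("board edge",bp(b,(320,257),.062),bp(b,(230,250),.074),bp(b,(460,268),.074))
```

```text
[0.5097 0.246  0.013 ] [0.5098 0.2449 0.001 ] [0.507 0.266 0.014] [0.5011 0.307  0.014 ]
-81.9237883923242
-82.04185320037894
width 0.018792733334357905
board edge [0.4992 0.3214 0.062 ] [0.6043 0.3219 0.074 ] [0.335 0.304 0.074]
```

Run:
```python
from h import *
np.set_printoptions(precision=4,suppress=True)
q=down(np.radians(188)); u=np.array([np.cos(np.radians(-82)),np.sin(np.radians(-82)),0]); p=np.array([.5097,.2455,0])-.024*u
hand.move_gripper(.05,40)
bot.reach(p+[0,0,.12],q); bot.servo_line(p+[0,0,.021],q,.1)
print(get_obs()["wrist_force"])
hand.move_gripper(0.0,40); o=get_obs(); print(o["gripper_width"],o["grip_force"],o["wrist_force"],o["position"])
bot.servo_line(p+.10*u+[0,0,.0215],q,.06); o=get_obs(); print(o["gripper_width"],o["wrist_force"],o["time_s"])
hand.move_gripper(.05); bot.servo_line(p+.10*u+[0,0,.15],q,.15)
bot.reach([.53,.26-.04,.25],q); shot("wrist","wpull"); print(get_obs()["time_s"])
```

```text
[-0.4602 -0.232   0.1044]
0.01639953435862051 39.3009477853775 [-0.7806 -0.2392  5.8786] [0.5068 0.2694 0.0217]
0.016683656602532765 [0.2572 2.9093 5.6934] 8.9917
10.9917
```

View pics/wpull.png

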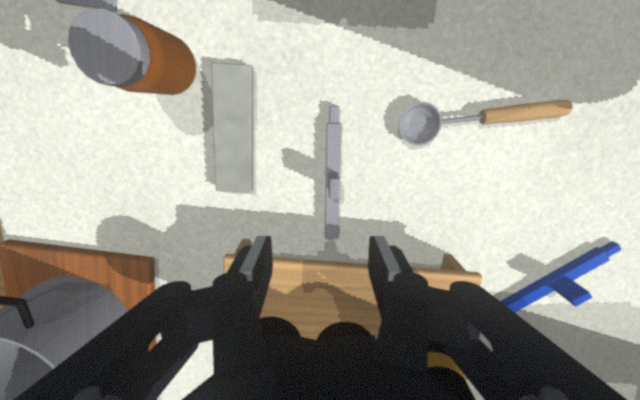

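The bolt is out from under the board: nose tip at (334,106), tail at (332,237), tab near (334,190). I'll measure it from the edge profiles.

```bash
python3 - <<'E'
from h import *
np.set_printoptions(precision=4,suppress=True)
b=np.load("wpull.npz");g=b["frame"].astype(int).sum(2)//3
for y in (135,150,165,215,228): print(y,g[y,322:346])
print(g[98:128,334],g[165:212,334],g[228:244,332])
print(bp(b,(334.3,108),.013),bp(b,(332,237),.007))
E
python3 - <<'E'
import cv2
im=cv2.imread('pics/wpull.png')[95:245,300:365];cv2.imwrite('pics/bc.png',cv2.resize(im,None,fx=4,fy=4,interpolation=cv2.INTER_CUBIC))
E
```

```text
135 [126 127 123 118 108 118 123 127 128 127 128 127 128 129 130 127 130 130
 135 147 167 178 182 180]
150 [123 124 122 113 106 118 128 126 130 128 126 130 129 129 128 130 128 128
 139 161 175 180 184 186]
165 [125 126 124 110 109 119 128 131 129 129 131 130 131 128 131 127 128 131
 143 157 171 177 182 184]
215 [124 123 115 107 116 124 127 124 122 126 124 127 125 124 125 126 134 149
 164 176 181 182 180 181]
228 [124 120 106  92  85  90  86  87  91  88  88  89  89  89  86  86  88  99
 112 122 127 126 128 126]
[176 180 180 183 183 168 140 120 114 122 125 127 129 128 127 123 125 126
 129 127 127 127 126 123 109 104 118 126 130 128] [131 128 129 130 124 117  98  83  76  76  75  76  80  89 107 121 124 126
 124 124 122 123 125 126 128 125 124 123 124 124 130 128 126 119 113 112
 114 117 123 129 127 128 126 128 126 127 128] [ 88  86  88  88  89  85  86  85  84  86  89  92  99  97  98 100]
[0.5228 0.1487 0.013 ] [0.4998 0.314  0.007 ]
```

View pics/bc.png

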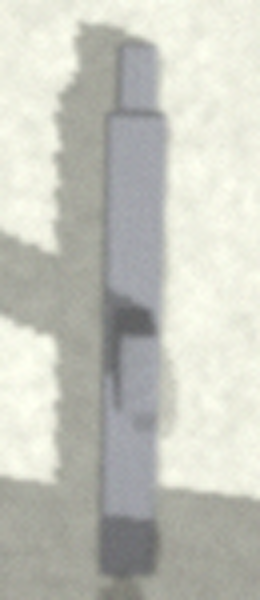

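Run:
```python
from h import *
np.set_printoptions(precision=4,suppress=True)
b=np.load("wpull.npz")
e=bp(b,(333.7,135),.014);f=bp(b,(331.9,215),.014);v=e-f;print(np.degrees(np.arctan2(v[1],v[0])),e,f)
t1=bp(b,(335,180),.052);t2=bp(b,(335.2,198),.052);print(t1,t2,(t1+t2)/2,np.linalg.norm(t1-t2))
u=v/np.linalg.norm(v);n=bp(b,(334.3,107),.013);print(n,n-.09*u)
a=np.radians(8);print(kinematics.solve_ik([.51,.237,.041],down(a)))
```

```text
-82.4586371700101 [0.5187 0.1794 0.014 ] [0.5054 0.2803 0.014 ]
[0.5119 0.2248 0.052 ] [0.5084 0.2456 0.052 ] [0.5102 0.2352 0.052 ] 0.021037978247961893
[0.5229 0.1476 0.013 ] [0.5111 0.2368 0.013 ]
[ 0.4323  0.5344  1.9088 -0.      0.6984  0.2927]
```

```bash
cat >> h.py <<'E'
np.set_printoptions(precision=4,suppress=True)
BY=np.radians(-84.27); bd=np.array([np.cos(BY),np.sin(BY),0]); bn=np.array([-bd[1],bd[0],0])
def box(x,y,z): return np.array([.5618,-.1337,z])+x*bd+y*bn
qb=down(BY+np.pi/2)
E
python3 - <<'E'
from h import *
q=down(np.radians(7.7)); p=np.array([.5107,.236,0])
bot.reach(p+[0,0,.15],q); bot.servo_line(p+[0,0,.041],q,.12)
hand.move_gripper(0,50); o=get_obs(); print(o["gripper_width"],o["wrist_force"],o["position"])
bot.servo_line(p+[0,0,.20],q,.12); o=get_obs(); print(o["gripper_width"],o["wrist_force"])
bot.reach(box(-.02,.045,.20),qb); bot.servo_line(box(-.02,.045,.16),qb,.1); o=get_obs();print(o["position"],o["wrist_force"],o["time_s"])
d=shot("wrist","whov"); print(np.array([pr(d,box(x,.045,.085)) for x in(-.135,-.1,-.05)]),[pr(d,o["position"]-.08*bd*0+np.array([0,0,-.034])-.08*bd)])
E
```

```text
0.01143557996905848 [-1.1434 -0.2432  5.9063] [0.511  0.2362 0.0416]
0.011392346038275243 [-0.5829  0.6319 -2.5922]
[ 0.6047 -0.1089  0.16  ] [ 0.835  -0.1689 -2.5413] 18.525
[[319.9531  33.6577]
 [319.8706  94.6732]
 [319.7668 171.4804]] [array([320.1565,  91.0331])]
```

View pics/whov.png

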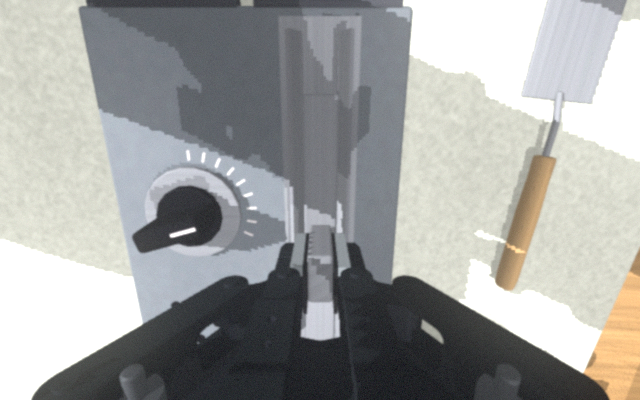

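The bolt is held level, with its tail end at row 94, centred at column 320. The track mouth spans columns 281–359, so the two are aligned. I'll lower it while watching the force.

Run:
```python
from h import *
for z in (.140,.134,.130,.128,.127,.126,.125):
    bot.servo_line(box(-.02,.045,z),qb,.06 if z>.139 else .03); o=get_obs(); print(z,o["position"],o["wrist_force"])
    if o["wrist_force"][2]>3 or np.hypot(*o["wrist_force"][:2])>6: break
print(o["time_s"])
```

```text
0.14 [ 0.6043 -0.1093  0.1395] [ 0.0855 -0.3065 -2.3218]
0.134 [ 0.6045 -0.1093  0.1338] [ 0.2369 -0.0706 -2.6435]
0.13 [ 0.6044 -0.1093  0.1298] [-0.5492 -0.6248 -2.2808]
0.128 [ 0.6045 -0.1093  0.1279] [-0.8465  0.2541 -2.6708]
0.127 [ 0.6046 -0.1093  0.127 ] [-0.4703 -1.3664 -3.5324]
0.126 [ 0.6048 -0.1093  0.1266] [-1.2189  1.0051  4.3918]
20.4417
```

Run:
```python
from h import *
hand.move_gripper(.03); bot.servo_line(box(-.02,.045,.127),qb,.03); hand.move_gripper(0,60)
o=get_obs(); print(o["gripper_width"],o["position"],o["wrist_force"])
F=lambda:get_obs()["wrist_force"]
for x in list(np.arange(-.01,.036,.01))+list(np.arange(.038,.060,.002)):
    bot.servo_line(box(x,.045,.127),qb,.05 if x<.036 else .02); f=F(); a=-(f@bd)
    print(round(x,3),"axial",round(a,1),"lat",round(f@bn,1),"z",round(f[2],1),"bx",round((get_obs()["position"]-box(0,0,0))@bd,4))
    if a>25 or abs(f@bn)>15 or abs(f[2])>15: break
print(get_obs()["time_s"])
```

```text
0.011120427143763158 [ 0.6048 -0.1094  0.1271] [1.4162 0.8374 1.0794]
-0.01 axial -2.8 lat 0.1 z 1.5 bx -0.0092
0.0 axial -3.5 lat 0.3 z 1.9 bx 0.0006
0.01 axial -0.9 lat -0.7 z 4.2 bx 0.0104
0.02 axial -0.4 lat -0.2 z 4.4 bx 0.0202
0.03 axial -0.6 lat 0.3 z 5.2 bx 0.0301
0.038 axial 4.7 lat 0.5 z 6.9 bx 0.037
0.04 axial 7.5 lat 1.1 z 7.0 bx 0.0386
0.042 axial 7.9 lat 0.7 z 7.4 bx 0.0404
0.044 axial 8.8 lat 0.2 z 8.0 bx 0.0424
0.046 axial 8.5 lat 0.4 z 7.9 bx 0.0444
0.048 axial 9.3 lat -0.3 z 7.1 bx 0.0463
0.05 axial 8.4 lat 0.3 z 7.0 bx 0.0483
0.052 axial 9.4 lat -0.2 z 6.6 bx 0.0503
0.054 axial 14.6 lat 0.1 z 8.1 bx 0.0512
0.056 axial 23.0 lat 0.6 z 11.7 bx 0.0514
0.058 axial 31.8 lat 1.4 z 15.3 bx 0.0516
26.1083
```

The bolt hit its hard stop at box x +51.5 mm, and the pin contact began about 14.5 mm before that. Now the dial.

Run:
```python
from h import *
p=get_obs()["position"]
hand.move_gripper(.035); bot.servo_line(p+[0,0,.08],qb,.15)
r=np.radians; c=box(-.02,-.045,.119); a0=-67.7
bot.reach(c+[0,0,.07],down(r(a0))); hand.move_gripper(.05); bot.servo_line(c,down(r(a0)),.1)
print(get_obs()["wrist_force"]); hand.move_gripper(0,40); o=get_obs(); print(o["gripper_width"],o["wrist_force"],o["time_s"])
end=5.73
for a in list(np.linspace(a0+10,end-4,7))+[end-2,end,end+1.5,end+3,end+4.5]:
    bot.reach(c,down(r(a))); o=get_obs(); print(round(a,1),o["wrist_force"],"tz",round(o["ft_torque"][2],3))
    if abs(o["ft_torque"][2])>.6 or np.linalg.norm(o["wrist_force"])>25: break
print(o["time_s"])
```

```text
[-0.3296 -0.1882  0.4648]
0.013330918202207007 [-1.2814 -0.2217  6.3746] 29.925
-57.7 [-0.2853 -0.4204  6.2674] tz 0.007
-47.8 [-1.2797  0.4245  6.4335] tz 0.033
-37.9 [-1.6227  1.3236  6.9891] tz 0.03
-28.0 [-2.0988  0.2798  7.8405] tz -0.005
-18.1 [-2.6244  1.6831  8.7274] tz 0.056
-8.2 [-2.9815  2.0294  9.0319] tz 0.081
1.7 [-2.8438  2.2402  8.8725] tz 0.019
3.7 [-3.9684  1.9332  7.9428] tz 0.068
5.7 [-3.0202  1.8662  8.4527] tz 0.016
7.2 [-3.2175  1.317   8.6723] tz -0.772
32.7167
```

The torque jumped to -0.77 N m at the zero stop. I'll release, back off and check.

Run:
```python
from h import *
p=get_obs()["position"]; hand.move_gripper(.05); bot.servo_line(p+[0,0,.12],None,.15)
bot.reach(box(-.02+.0,0,.30),qb); d=shot("wrist","wend"); shot("scene","send"); print(get_obs()["time_s"],get_obs()["wrist_force"])
s=cv2.imread("pics/send.png")[195:335,190:350]; w=cv2.imread("pics/wend.png")[20:340,200:480]
g=np.zeros((600,800,3),np.uint8); g[:480,:420]=cv2.resize(w,(420,480)); g[:332,420:]=cv2.resize(s,(380,332)); cv2.imwrite("pics/end.png",g)
print(pr(d,box(.052,.045,.137)), pr(d,box(-.02,-.045,.126)))
```

```text
34.6167 [ 0.4025  0.4565 -0.6346]
[361.6129 247.5813] [275.8761 179.3186]
```

View pics/end.png

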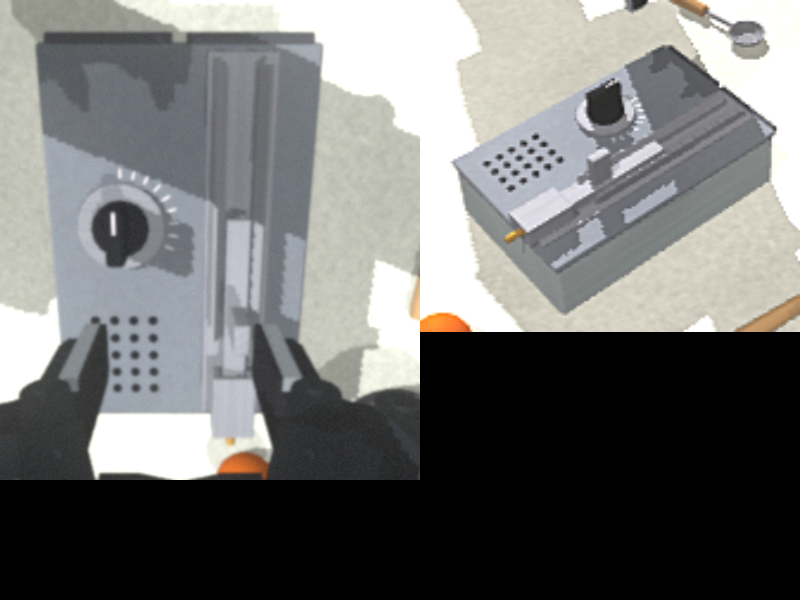

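The bolt sits in the track with its tab up and its nose in the keeper. The brass pin sticks out at the far end (230,440), and the dial mark points along the box's x at (113,222).

```bash
python3 -c "
from workcell import *
print(hand_in())"
```

```text
the job is handed in; nothing more can be done
None
```

I handed the job in at about 35 s: the bolt is at its hard stop in the keeper with its tab up, the brass pin is pushed out, the dial is back at its zero stop, and the robot never touched the mug or jar.

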